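# Slide the carton past the sprung stop in the packet tray

### The job

Stow the carton in the packet tray: with the fingertips behind the carton, press the steel stop plate down and, keeping it held down, push the carton along the tray past the stop's two teeth until it is fully home against the end wall. Then let the plate go, so that the teeth spring up behind the carton, and move clear. Push the carton along the tray only, never lift it or tip it, and leave the things round about where they are.

Things in the scene. Friction and masses are not known exactly. Their poses are not given: they have to be found in the camera images.
- tray: Plain wooden tray fixed to the worktop, 236 mm long (its x, -138 to +98 mm), 156 wide, side walls 40 mm high. Origin on the worktop on the centre line; x points along the channel to the 52 mm high end wall, z up. The end at -x is open. Two floor rails, tops 24 mm above the worktop, at y = 39 to 65 mm either side; side walls' inner faces at y = +-68 mm. The sprung stop lies between the rails.
- stop (a joint): How far the steel stop is pressed down, m: 0 up, 0.012 bottomed. Needs about 3 N to start, 7 N at 0.010; springs up when released; may be pressed anywhere on its plate. Its two teeth, at tray x = +6 to +16 mm, y = 30 to 35 mm either side (60 mm free between), stand 6 mm above the rails when up and block the carton; from 0.006 on they are below the rails.
- stop_plate (a point): Centre of the top of the stop's plate (tray x = -55 mm, y = 0), moving down with it. The plate is 150 x 70 x 4 mm, tray x = -130 to +20 mm; its top is 22 mm above the worktop when up, 2 mm below the rails' tops, so that the carton passes over it.
- tray_end (a point): Foot of the end wall's inner face: tray x = +86 mm, y = 0, at the height of the rails' tops (24 mm above the worktop).
- carton_centre (a point): Centre of a small cardboard carton, about 0.2 kg, lying on the rails across the channel: 66 mm along it, 128 mm across it, 52 mm high (this point 26 mm above the rails, 4 mm of play to each side wall). It starts on the open side of the teeth, its rear face 45 to 63 mm inside the plate's open end. Home, this point is 33 mm from the end wall's face.
- salt_shaker: Bystander: salt shaker, 44 mm across, 90 mm high, standing beside the tray. Origin under its centre.
- salve_pot: Bystander: low round pot with lid, 69 mm across, 41 mm high, beside the tray. Origin under its centre.
- lemon: Bystander: lemon, 78 x 55 x 56 mm, beyond the tray's end wall. Origin under its centre.
- tea_light: Bystander: tea light, 38 mm across, 17 mm high, beyond the tray's end wall. Origin under its centre.
- carton: The same carton; this frame has its origin at the middle of one of its 66 x 52 mm ends (the one 64 mm from its centre towards the tray's -y side); its x axis points up, its y axis along the channel to the end wall, its z axis across the channel.
There are look-alikes about, which are no part of the job. Leave any pink or red look-alike of the carton alone.

How it is judged:
By the outcome, as a careful person would: the job done as asked, in the order asked, and still so for the second after the job is handed in, with the robot touching nothing.
It also fails if it takes over 38 s, if anything falls off the work surface, if the arm or the gripper's body presses on something with over 40 N, if the wrist force passes 120 N, or if a joint passes its speed limit or range.

### The arm

A 6-joint arm with a two-finger parallel gripper is mounted at the origin on a cart in front of the work surface, level with it; the furniture and walls round the work are solid. World frame = base frame: x ahead of the robot, y to its left, z up, the work surface at z = 0. Lengths are in mm, angles in degrees, forces in N, time in s.
With the tool pointing down it reaches from about 350 to 850 mm from the base axis. Payload 8.1 kg.
Tool frame: the origin (TCP) lies between the finger pads; the fingertips stand 11 mm ahead of it and the grasp point (between the pads) lies 8 mm behind it; z points along the fingers, y is the line along which they close (so a half turn about z gives the same grasp; the last joint's range is limited). The gripper opens to 85 mm and grips with 20 to 120 N. Pads are 22 mm wide; open, the fingers measure 114 mm over their backs; the gripper's body (76 mm by 85 mm) begins 54 mm behind the grasp point. The pads swing forward as they close: fully open they stand 13 mm farther back than shut.
Start: joints at [-73.476, 7.471, 85.268, -0, 87.261, -4.893], TCP at [219.113, -558.565, 214.892] pointing down, gripper open.
Joint ranges: [-169.43, 169.43], [-51.17, 129.36], [1.28, 143.12], [-76.62, 256.62], [0, 156.53], [-152.29, 152.29]. Speed limits (degrees/s): [136.94, 136.94, 159.86, 180, 180, 180].

### API

Orientations are given as [roll, pitch, yaw] about the fixed x, y, z axes, in that order (R = Rz(yaw) Ry(pitch) Rx(roll)).
In Python, from bench import r, snapshot, get_calibration gives the robot as it stands.
- The arm moves only by the tool step_arm, never from a script. Its argument "rows" is a list of rows, each a list of 2 entries, a list of its own where there are three numbers: the shift along the tool's x, y, z in mm, then the turn about the tool's z in degrees. In form: [[[tx, ty, tz], yaw], ...]. A call has 1 to 12 rows; each row is the pose to reach, as a shift and turn from the pose commanded when the call began, along the tool's axes at that moment; what a row does not reach only later rows make up. A row lasts 1/10 s, in which the tool goes at most 50 mm and 8.59 degrees, less where a joint would pass 70% of its speed; a pose out of reach is approached as far as the arm can. A call with a gripper value outside its range is refused whole. "fingers" is the opening, from 0 (shut) to 1 (fully open), set as the call begins (left out, the last holds). The fingers move at their own pace and stop on an object; "squeeze" is the grip in N (left out, the last holds). Time passes only in rows, so rows that repeat a pose let the fingers close. It gives the time, the measured TCP pose, the force, the opening and the grip force at its end, in the units of the state.
- r.sense(): the state, without advancing time (a new reading comes with each control period).
- snapshot(name): name is "scene" or "top" or "wrist"; returns the picture (400x640x3 uint8, blue, green, red); there is no depth.
- get_calibration(name): a dict with "fovy" (degrees; the focal length in pixels is half the picture's height over the tangent of half this angle, whatever the lens; pixels are square), "cx", "cy" (the principal point, pixels), "dist" ([k1, k2, p1, p2, k3] as OpenCV has them; the pictures are not rectified), "eye" and "orientation" of the camera in the world. Camera axes: x right, y up, looking along -z (the intrinsics and any distortion apply to the point x, -y, -z); pixel columns grow to the right and rows downward; lengths in mm; the calibration is good to about 2 mm. A picture is of the moment at which its call begins: read the wrist's pose just before it. get_calibration takes no time and is no camera call; for the wrist camera it gives the pose at the moment of the call.
- r.hand_in(): hands the job in; it is judged then, once.
The state is a dict: "time": time; "joint_pos": joint angles; "qd": joint speeds; "joint_efforts": joint torques, N m; "tool_pos": TCP position; "tcp_rot": TCP orientation; "ft_force": force on the tool from outside, world axes, zero at the start; "wrist_torque": the same for the moment, N m; "finger_gap": finger opening in mm; "grip_force": force on a finger pad.
Only numpy, scipy, OpenCV 4.12 (cv2) and the standard library are available. Lean on these libraries where they do the work, as an engineer would, in place of code of your own. Each camera call takes 0.05 s, during which the arm holds its last target. There are 200 camera calls.

## Working session

There is one attempt and no reset: what is moved stays moved. The work goes in short steps, Python scripts to look and compute and a tool call to move; the robot and the scene stay as the last step left them, time stands still between calls to the robot, and variables do not carry over. Pictures are saved under pics/ and viewed, at most 10 in all, crops included, and the job is handed in when it is done.

Besides the shell and the picture viewer there is one more tool, called after "Emit:" as name(argument=value, ...) on one line, values as JSON. step_arm: Moves the arm, as the interface text tells. Its arguments: {"type":"object","properties":{"rows":{"type":"array"},"fingers":{"type":"number"},"squeeze":{"type":"number"}},"required":["rows"]}

```bash
ls; mkdir -p pics
python3 - <<'E'
from bench import r,snapshot,get_calibration
import cv2,json
s=r.sense();print(s['time'],s['tool_pos'],s['tcp_rot'],s['finger_gap'])
for n in("scene","top","wrist"):
    print(n,get_calibration(n));cv2.imwrite(f"pics/{n}0.png",snapshot(n))
E
```

```text
pics
0.0 [ 218.91258036 -558.00171895  213.81979218] [-1.79890385e+02 -8.82875702e-03  2.14146320e+01] 85.58854651036711
scene {'fovy': 53.00875968400038, 'cx': 315.8011288154292, 'cy': 200.6857770780529, 'dist': array([0.01937176, 0.        , 0.        , 0.        , 0.        ]), 'eye': array([ 206.99568561,  477.50656171, 1063.10748778]), 'orientation': array([  38.77955057,    0.31819558, -155.16192829])}
top {'fovy': 43.72819873458005, 'cx': 311.14289420142376, 'cy': 189.98698796879145, 'dist': array([0.04729478, 0.        , 0.        , 0.        , 0.        ]), 'eye': array([-189.54000828, -538.18635657, 1490.92100037]), 'orientation': array([ 29.84707479,   0.60616816, -69.94687846])}
wrist {'fovy': 60.86982457017455, 'cx': 322.49140855742746, 'cy': 200.90407196961198, 'dist': array([-0.02522931,  0.        ,  0.        ,  0.        ,  0.        ]), 'eye': array([ 289.3411554 , -531.07176262,  372.86239832]), 'orientation': array([-17.12420619,   0.15079057, -68.60797816])}
```

View pics/scene0.png

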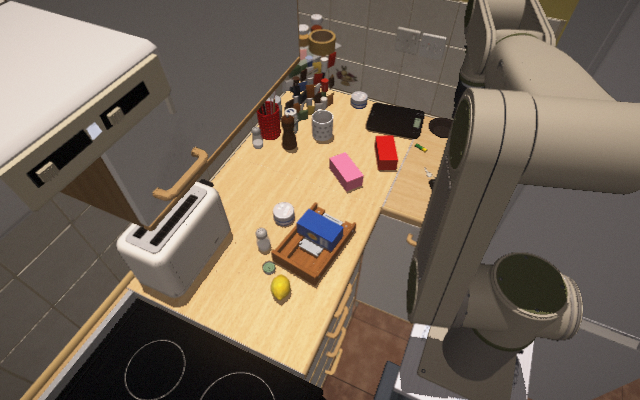

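View pics/top0.png

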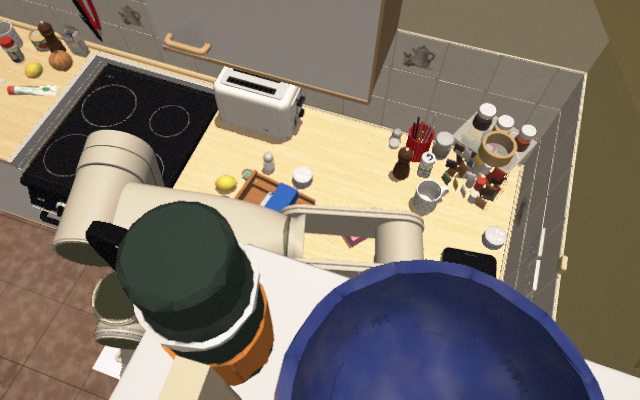

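The scene view shows the tray around (315,245) with the blue carton in it at (320,230). The look-alikes are pink at (346,170) and red at (386,153). The shaker is at (263,240), the pot at (284,213), the lemon at (281,288) and the tea light at (268,268). In the top view the arm half hides the tray, with the blue carton at (281,198). I choose the blue carton and check it in a close crop.

```bash
cat > h.py <<'E'
import numpy as np,cv2
from scipy.spatial.transform import Rotation as R
def ray(c,uv):
    f=200/np.tan(np.radians(c['fovy']/2));K=np.array([[f,0,c['cx']],[0,f,c['cy']],[0,0,1]])
    p=cv2.undistortPoints(np.array(uv,float).reshape(-1,1,2),K,c['dist']).reshape(-1,2)
    d=np.c_[p[:,0],-p[:,1],-np.ones(len(p))]
    return c['eye'],R.from_euler('xyz',c['orientation'],degrees=True).apply(d)
def plane(c,uv,z):
    e,d=ray(c,uv);return e+d*((z-e[2])/d[:,2])[:,None]
def tri(c1,u1,c2,u2):
    e1,d1=ray(c1,u1);e2,d2=ray(c2,u2);out=[]
    for a,b in zip(d1,d2):
        t=np.linalg.lstsq(np.c_[a,-b],e2-e1,rcond=None)[0]
        p,q=e1+t[0]*a,e2+t[1]*b;out.append([*((p+q)/2),np.linalg.norm(p-q)])
    return np.array(out)
def blue(im):
    h=cv2.cvtColor(im,cv2.COLOR_BGR2HSV);return cv2.inRange(h,(105,130,40),(130,255,255))
E
python3 - <<'E'
from h import *
from bench import get_calibration as g
a=cv2.imread('pics/scene0.png')
cv2.imwrite('pics/c1.png',cv2.resize(a[190:315,235:375],None,fx=5,fy=4.8*5/4.8,interpolation=cv2.INTER_CUBIC)[:600])
c=g('scene')
for n,p,z in[('shaker',(264,250),0),('pot',(284,222),0),('lemon',(281,298),0),('tea',(268,271),0),('carton top',(321,226),76),('traynearcorner',(311,282),0)]:print(n,plane(c,[p],z).round())
E
```

```text
shaker [[635. -51.   0.]]
pot [[ 628. -171.    0.]]
lemon [[512.  68.   0.]]
tea [[588.   8.   0.]]
carton top [[ 490. -158.   76.]]
traynearcorner [[456. -13.   0.]]
```

View pics/c1.png

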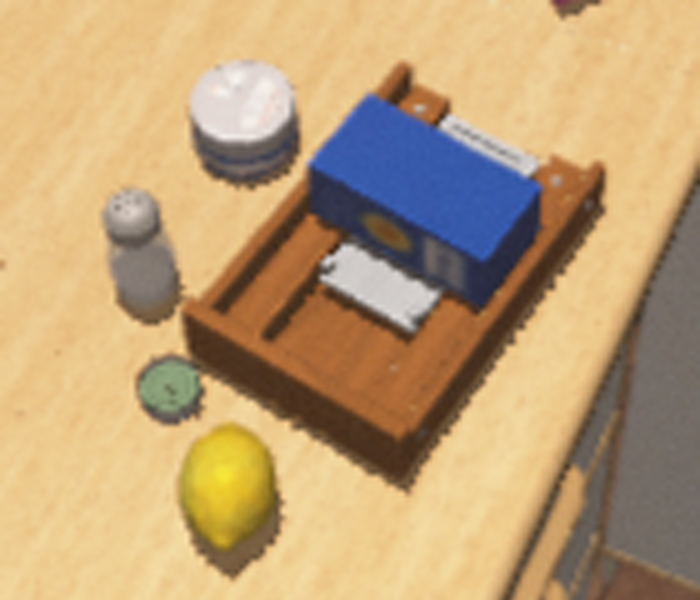

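View pics/wrist0.png

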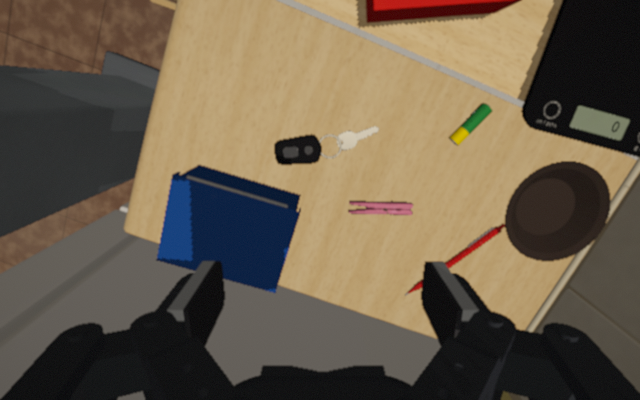

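The crop confirms it: the blue carton lies across the tray with the steel plate under it. The teeth end of the plate shows at crop (380,285) and its open end at crop (490,145). The end wall is at crop (295,390), with the lemon, tea light, shaker and pot nearby. The wrist view shows only clutter well away from the tray, including another blue box at (235,225) that is not in a tray.

Run:
```python
from h import *
from bench import get_calibration as g
c=g('scene')
px=lambda l:[(235+x/5,190+y/5) for x,y in l]
E=plane(c,px([(185,308),(408,432)]),52);O=plane(c,px([(403,68),(600,168)]),40)
print(E.round(),O.round(),np.linalg.norm(E[0]-E[1]),np.linalg.norm(O[0]-O[1]))
e=E.mean(0)[:2];o=O.mean(0)[:2];d=e-o;L=np.linalg.norm(d);d/=L
print(L,d,np.degrees(np.arctan2(d[1],d[0])),'origin',e-98*d,o+138*d)
T=plane(c,px([(372,97),(540,185),(487,260),(312,165)]),76);print('carton top',T.round(),T.mean(0),(T.mean(0)[:2]-(e-98*d))@d)
```

```text
[[590. -30.  52.]
 [437. -11.  52.]] [[ 553. -255.   40.]
 [ 407. -234.   40.]] 154.0945608851445 147.0350623732203
226.23833556397258 [0.14626022 0.98924615] 81.5897375965962 origin [ 498.92785871 -117.36241023] [ 500.35560187 -107.70572125]
carton top [[ 549. -200.   76.]
 [ 428. -182.   76.]
 [ 436. -120.   76.]
 [ 559. -138.   76.]] [ 493.16632023 -160.07768799   76.        ] -43.098608015598
```

Emit:
step_arm(rows=[[[31,-18,0],-5],[[62,-37,0],-10],[[93,-55,0],-15],[[124,-73,0],-20],[[155,-92,0],-25],[[186,-110,0],-30],[[217,-128,0],-35],[[248,-147,0],-40],[[279,-165,0],-45],[[310,-183,0],-50],[[341,-202,0],-55],[[371,-220,0],-60]], fingers=0)

```text
time: 1.35
tool_pos: [484.8, -216.8, 214.7]
tcp_rot: [-180.0, -0.0, 81.6]
ft_force: [0.5, -0.1, -0.4]
finger_gap: -0.3
grip_force: 0.0
```

Emit:
step_arm(rows=[[[0,0,0],0],[[0,0,0],0],[[0,0,0],0]])

```text
time: 1.65
tool_pos: [483.6, -218.9, 214.7]
tcp_rot: [-180.0, 0.0, 81.3]
ft_force: [0.6, 1.1, -0.0]
finger_gap: -0.5
grip_force: 0.0
```

Run:
```python
from bench import r,snapshot,get_calibration
import cv2,json
c=get_calibration("wrist");i=snapshot("wrist");cv2.imwrite("pics/w1.png",i)
json.dump({k:(v.tolist() if hasattr(v,'tolist') else v) for k,v in c.items()},open('w1.json','w'))
s=r.sense();print(s['time'],s['tool_pos'],s['tcp_rot'],s['finger_gap'],s['ft_force'],c['eye'],c['orientation'])
```

```text
1.7 [ 483.53154296 -219.14123653  214.74299953] [-1.79975234e+02  1.31478146e-02  8.13074849e+01] 0.10587970381904963 [-1.02573125 -0.11258759  0.86442059] [ 495.14006247 -144.59377023  373.55573042] [-1.71274109e+01  1.44026221e-02 -8.68812453e+00]
```

View pics/w1.png

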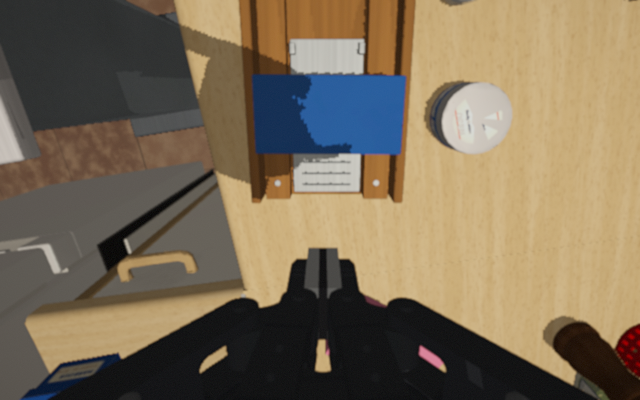

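The wrist view shows the tray squarely in line with the image. The carton top runs from (253,75) to (404,153). The plate's open end is at (294,193)-(361,192), the teeth are near (293,46) and (361,46), and the wall ends are at (252,202) and (402,200).

Run:
```python
from h import *
import json
from bench import get_calibration as g
c=json.load(open('w1.json'));c['dist']=np.array(c['dist']);c['eye']=np.array(c['eye'])
s=g('scene');px=lambda l:[(235+x/5,190+y/5) for x,y in l]
im=cv2.imread('pics/w1.png');m=blue(im);n,l,st,_=cv2.connectedComponentsWithStats(m[:230]);k=1+st[1:,4].argmax();print('blue bbox',st[k])
cor=[(405,76),(404,154),(256,154),(253,75)]  # far-right, rear-right, rear-left, far-left
print('carton top tri',tri(c,[cor[1],cor[2],cor[3],cor[0]],s,px([(372,97),(540,185),(487,260),(312,165)])).round(1))
print('wall ends tri',tri(c,[(402,201),(254,202)],s,px([(403,68),(600,168)])).round(1))
print('plate teeth-end tri',tri(c,[(364,39),(290,39)],s,px([(335,240),(440,290)])).round(1))
P=plane(c,[(294,193),(361,192),(290,39),(364,39)],22);print('plate',P.round(1))
a=(P[0]+P[1])/2;b=(P[2]+P[3])/2;d=(b-a)[:2];L=np.hypot(*d);d/=L;print('len',L,'heading',np.degrees(np.arctan2(d[1],d[0])))
W=plane(c,[(402,201),(254,202)],40);print('walls',W.round(1))
w=np.array([d[1],-d[0]]);T=plane(c,cor,76)[:,:2]
org=a[:2]+130*d;print('org',org,'carton in tray',[( (t-org)@d,(t-org)@w) for t in T])
print('walls',[((t-org)@d,(t-org)@w) for t in W[:,:2]])
t=np.array([483.53,-219.14]);print('tcp in tray',(t-org)@d,(t-org)@w)
```

```text
blue bbox [  253    75   152    80 11534]
carton top tri [[ 556.4 -206.4   66.     8.7]
 [ 429.2 -184.2   72.7    0. ]
 [ 438.6 -120.1   73.5    4.4]
 [ 562.7 -139.3   74.1    5.1]]
wall ends tri [[ 560.6 -264.7   25.     5.4]
 [ 408.4 -238.2   33.9    0.6]]
plate teeth-end tri [[ 532.8 -104.8   58.6    8.6]
 [ 466.2  -97.5   56.3   18.5]]
plate [[ 449.8 -238.3   22. ]
 [ 521.  -248.    22. ]
 [ 472.5  -88.3   22. ]
 [ 541.8  -98.9   22. ]]
len 151.0985987710491 heading 81.7233823257508
walls [[ 560.2 -258.6   40. ]
 [ 409.8 -236.7   40. ]]
org [ 504.12384637 -114.51161848] carton in tray [(np.float64(-15.368411269932675), np.float64(63.578181902236246)), (np.float64(-80.12436056015845), np.float64(66.65915877580805)), (np.float64(-79.21572667907111), np.float64(-63.40556987542427)), (np.float64(-13.728712688959547), np.float64(-61.80566695694093))]
walls [(np.float64(-134.5317260627742), np.float64(76.25154514120375)), (np.float64(-134.52693400996418), np.float64(-75.75957735615708))]
tcp in tray -106.50316986992738 -5.317850641645883
```

Emit:
step_arm(rows=[[[2,5,25],-0.4],[[2,5,55],-0.4],[[2,5,85],-0.4],[[2,5,115],-0.4],[[2,5,140],-0.4],[[2,5,155],-0.4],[[2,5,165],-0.4],[[2,5,170],-0.4],[[2,5,172],-0.4],[[2,5,172],-0.4],[[2,5,172],-0.4]])

```text
time: 2.8
tool_pos: [490.2, -217.5, 44.0]
tcp_rot: [179.9, 0.0, 81.8]
ft_force: [0.0, -0.2, 0.9]
finger_gap: -0.2
grip_force: 0.0
```

Run:
```python
from bench import r,snapshot,get_calibration
import cv2,json,numpy as np
s=r.sense();print(s['time'],s['tool_pos'],s['ft_force'])
i=snapshot("wrist");j=snapshot("scene")
cv2.imwrite("pics/w2.png",np.hstack([i[:,160:560],cv2.resize(j[190:265,275:375],(400,300),interpolation=cv2.INTER_CUBIC).repeat(1,0) if 0 else cv2.copyMakeBorder(cv2.resize(j[190:265,275:375],(400,300),interpolation=cv2.INTER_CUBIC),0,100,0,0,0)]))
```

```text
2.8 [ 490.17339051 -217.46232614   43.98467202] [ 0.03136781 -0.15409472  0.90015271]
```

View pics/w2.png

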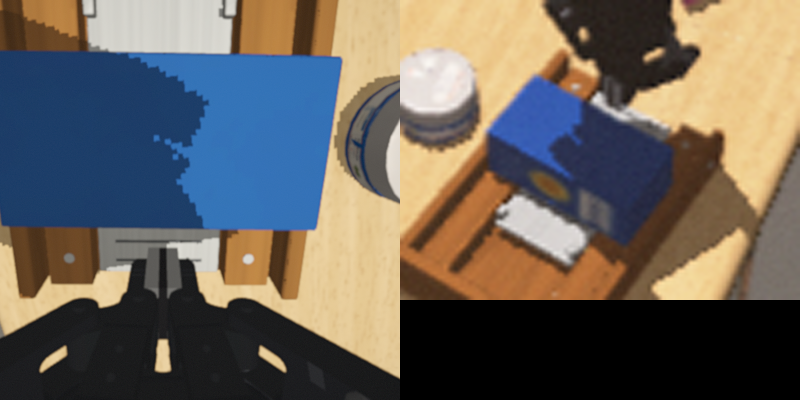

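The fingertips at (162,255) are over the plate, centred and behind the carton's rear edge at row 228, with a gap left. I now press down.

Emit:
step_arm(rows=[[[0,0,6],0],[[0,0,10],0],[[0,0,12],0],[[0,0,14],0],[[0,0,16],0],[[0,0,18],0],[[0,0,19],0],[[0,0,19],0]])

```text
time: 3.7
tool_pos: [489.3, -217.0, 23.7]
tcp_rot: [-180.0, -0.0, 81.8]
ft_force: [-0.0, 0.3, 0.0]
finger_gap: -0.4
grip_force: 0.0
```

Run:
```python
from bench import r,snapshot,get_calibration
import cv2,json,numpy as np
for k in range(3):
    i=snapshot("wrist");s=r.sense();print(s['time'],s['tool_pos'],s['ft_force'],s['wrist_torque'],s['grip_force'])
cv2.imwrite("pics/w3f.png",i);a=i[0:300,220:440]
old=cv2.imread('pics/w2.png')[0:300,60:280]
cv2.imwrite("pics/w3.png",cv2.resize(np.hstack([old,a]),None,fx=1.8,fy=1.8,interpolation=cv2.INTER_CUBIC))
```

```text
3.75 [ 489.39117553 -217.05246038   23.86649234] [-0.79448958 -0.22447474  0.27824658] [-0.03100329  0.03392975  0.03458894] 0.0
3.8 [ 489.45777606 -217.07365157   23.95151205] [-0.60247975 -0.42254196 -0.81320784] [ 0.01132123 -0.00621545 -0.03084624] 0.0
3.85 [ 489.4950651  -217.08561537   24.00434971] [0.69760734 0.60851632 0.26412855] [-0.01955571 -0.00603922  0.0077118 ] 0.0
```

View pics/w3.png

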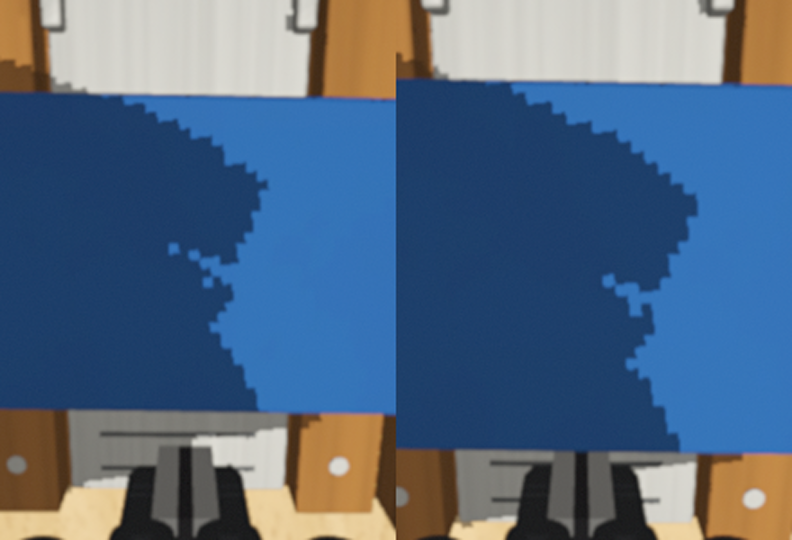

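No contact force yet. The wrist geometry suggests the shut tips sit higher than nominal, so I keep descending in small steps and watch the force.

Emit:
step_arm(rows=[[[0,0,1],0],[[0,0,2],0],[[0,0,3],0],[[0,0,3],0]])

```text
time: 4.25
tool_pos: [489.2, -217.0, 20.7]
tcp_rot: [-180.0, -0.0, 81.8]
ft_force: [-0.5, 0.2, -0.0]
finger_gap: 0.2
grip_force: 0.0
```

Run:
```python
from bench import r,snapshot,get_calibration as g
from h import *
c=g('wrist');i=snapshot('wrist');j=snapshot('scene')
m=blue(i);rows=[]
for y in(90,230):
    x=np.where(m[y]>0)[0];rows+=[(x[0],y),(x[-1],y)]
print(rows)
for z in(66,76,86):
    P=plane(c,rows,z);print(z,np.linalg.norm(P[0]-P[1]),np.linalg.norm(P[2]-P[3]),P[2:].round())
col=i[:,330,:].astype(int);print(np.where(m[:,345]>0)[0][[0,-1]],np.where(m[:,300]>0)[0][[0,-1]])
print(r.sense()['tool_pos'],c['eye'])
a=cv2.resize(j[180:270,270:370],(400,360),interpolation=cv2.INTER_CUBIC);b=i[40:400,140:540]
cv2.imwrite('pics/w4.png',np.hstack([b,a]))
```

```text
[(np.int64(109), 90), (np.int64(596), 90), (np.int64(131), 230), (np.int64(511), 230)]
66 156.92027382524498 137.40335355859722 [[ 425. -178.   66.]
 [ 561. -198.   66.]]
76 143.10549727226376 125.30678642440894 [[ 432. -175.   76.]
 [ 556. -193.   76.]]
86 129.2907207192826 113.21021929022064 [[ 438. -172.   86.]
 [ 550. -188.   86.]]
[ 45 254] [ 45 253]
[ 489.37655172 -217.02815204   20.85160663] [ 500.10287254 -142.62648083  179.58871656]
```

View pics/w4.png

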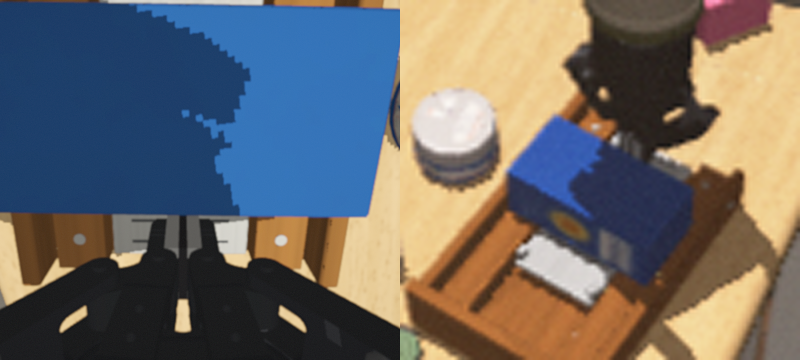

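Run:
```python
from bench import r,snapshot,get_calibration as g
from h import *
c=g('scene');e=c['eye'];Ro=R.from_euler('xyz',c['orientation'],degrees=True)
f=200/np.tan(np.radians(c['fovy']/2))
def pr(p):
    q=Ro.inv().apply(np.array(p)-e);return cv2.projectPoints(np.array([[q[0],-q[1],-q[2]]]),np.zeros(3),np.zeros(3),np.array([[f,0,c['cx']],[0,f,c['cy']],[0,0,1]]),c['dist'])[0].ravel()
for z in(10,22,40,60,82,100,150):
    u=pr((489.3,-217,z));print(z,u.round(1),'crop',(u-[270,180])*4+[400,0])
s=r.sense();print(s['joint_efforts'],s['finger_gap'])
j=snapshot('scene')
cv2.imwrite('pics/w5.png',cv2.resize(j[195:225,310:360],(800,480),interpolation=cv2.INTER_CUBIC))
```

```text
10 [328.7 224.2] crop [634.68668856 176.88273568]
22 [328.7 222. ] crop [634.97869857 168.15242563]
40 [328.9 218.7] crop [635.42490487 154.81568352]
60 [329.  214.9] crop [635.93258597 139.64682772]
82 [329.1 210.6] crop [636.50606057 122.51894909]
100 [329.2 207. ] crop [636.98743569 108.14735711]
150 [329.6 196.6] crop [638.3855597   66.43471654]
[ 1.19494529e-03 -5.11731148e+01 -4.36947906e+01 -3.10763317e-04
 -2.58564987e-04 -8.39756740e-05] -0.03884340980199217
```

View pics/w5.png

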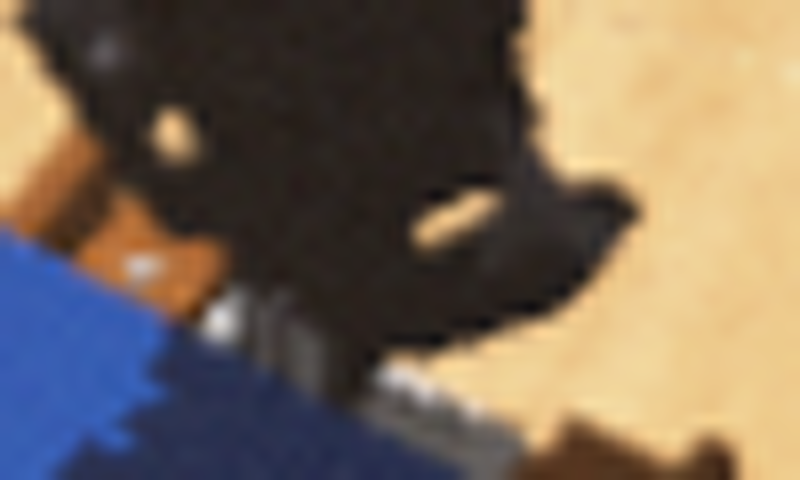

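Emit:
step_arm(rows=[[[0,0,1],0],[[0,0,2],0],[[0,0,2],0]])

```text
time: 4.7
tool_pos: [489.3, -217.0, 18.7]
tcp_rot: [-180.0, -0.0, 81.8]
ft_force: [0.4, -0.2, -0.4]
finger_gap: 0.3
grip_force: 0.0
```

Emit:
step_arm(rows=[[[0,0,1],0],[[0,0,2],0],[[0,0,2],0]])

```text
time: 5.0
tool_pos: [489.3, -217.0, 16.7]
tcp_rot: [-180.0, -0.0, 81.8]
ft_force: [-0.6, 1.0, -0.2]
finger_gap: 0.1
grip_force: 0.0
```

Emit:
step_arm(rows=[[[0,0,1],0],[[0,0,2],0],[[0,0,2],0]])

```text
time: 5.3
tool_pos: [489.3, -217.0, 14.7]
tcp_rot: [-180.0, -0.0, 81.8]
ft_force: [-0.8, -0.1, -0.7]
finger_gap: -0.1
grip_force: 0.0
```

Emit:
step_arm(rows=[[[0,0,1],0],[[0,0,1],0]])

```text
time: 5.5
tool_pos: [489.3, -217.0, 13.7]
tcp_rot: [-180.0, -0.0, 81.8]
ft_force: [-0.1, -0.7, -0.5]
finger_gap: -0.2
grip_force: 0.0
```

Emit:
step_arm(rows=[[[0,0,1],0],[[0,0,1],0]])

```text
time: 5.7
tool_pos: [489.3, -217.0, 12.8]
tcp_rot: [-180.0, -0.0, 81.8]
ft_force: [0.5, -0.4, -0.8]
finger_gap: -0.1
grip_force: 0.0
```

Emit:
step_arm(rows=[[[0,0,1],0],[[0,0,1],0]])

```text
time: 5.9
tool_pos: [489.3, -217.0, 11.7]
tcp_rot: [-180.0, -0.0, 81.8]
ft_force: [0.5, -0.7, 0.6]
finger_gap: -0.1
grip_force: 0.0
```

Emit:
step_arm(rows=[[[0,0,1],0],[[0,0,1],0]])

```text
time: 6.1
tool_pos: [489.3, -217.0, 10.7]
tcp_rot: [-180.0, -0.0, 81.8]
ft_force: [-0.6, -0.2, -0.5]
finger_gap: -0.2
grip_force: 0.0
```

Emit:
step_arm(rows=[[[0,0,1],0],[[0,0,1],0]])

```text
time: 6.3
tool_pos: [489.3, -217.0, 9.7]
tcp_rot: [-180.0, -0.0, 81.8]
ft_force: [-1.1, -0.5, 0.4]
finger_gap: 0.3
grip_force: 0.0
```

Emit:
step_arm(rows=[[[0,0,1],0],[[0,0,1],0]])

```text
time: 6.5
tool_pos: [489.3, -217.0, 8.7]
tcp_rot: [-180.0, -0.0, 81.8]
ft_force: [-0.6, 0.1, -0.2]
finger_gap: 0.1
grip_force: 0.0
```

Emit:
step_arm(rows=[[[0,0,1],0],[[0,0,2],0],[[0,0,2],0]])

```text
time: 6.8
tool_pos: [489.3, -217.0, 6.7]
tcp_rot: [-180.0, -0.0, 81.8]
ft_force: [-0.1, 0.7, -0.8]
finger_gap: 0.1
grip_force: 0.0
```

Emit:
step_arm(rows=[[[0,0,1],0],[[0,0,2],0],[[0,0,2],0]])

```text
time: 7.1
tool_pos: [489.6, -217.1, 5.1]
tcp_rot: [180.0, 0.0, 81.8]
ft_force: [-0.8, 0.4, 4.2]
finger_gap: 0.1
grip_force: 1.5
```

Emit:
step_arm(rows=[[[0,0,1],0],[[0,0,2],0],[[0,0,2],0]])

```text
time: 7.4
tool_pos: [489.6, -217.1, 3.0]
tcp_rot: [180.0, 0.0, 81.8]
ft_force: [-2.0, 1.3, 4.7]
finger_gap: -0.2
grip_force: 1.9
```

Contact came at TCP z ≈ 5.5, and the force then grows at about 0.4 N/mm, as the stop spring should. I press about 6 mm more.

Emit:
step_arm(rows=[[[0,0,1],0],[[0,0,2],0],[[0,0,3],0],[[0,0,4],0],[[0,0,5],0],[[0,0,6],0],[[0,0,6],0],[[0,0,6],0]])

```text
time: 8.2
tool_pos: [489.5, -217.1, -3.0]
tcp_rot: [180.0, 0.0, 81.8]
ft_force: [-1.2, 1.2, 5.6]
finger_gap: 0.2
grip_force: 2.9
```

Emit:
step_arm(rows=[[[4,0,1],0],[[9,0,1],0],[[14,0,1],0],[[19,0,1],0],[[25,0,1],0],[[31,0,1],0],[[37,0,1],0],[[43,0,1],0],[[48,0,1],0],[[52,0,1],0],[[54,0,1],0],[[54,0,1],0]])

```text
time: 9.4
tool_pos: [498.5, -165.1, -2.9]
tcp_rot: [179.8, 0.1, 81.8]
ft_force: [0.4, -5.7, 8.2]
finger_gap: -0.1
grip_force: 3.0
```

Run:
```python
from bench import r,snapshot,get_calibration as g
from h import *
c=g('wrist');i=snapshot('wrist');s=r.sense();print(s['time'],s['tool_pos'],s['ft_force'])
m=blue(i);pts=[]
for x in(260,300,345,385):
    y=np.where(m[:,x]>0)[0];pts.append((x,y[-1]));print(x,y[0],y[-1])
P=plane(c,pts,76)[:,:2];org=np.array([504.1,-114.5]);d=np.array([np.cos(np.radians(81.7)),np.sin(np.radians(81.7))])
print('rear edge x',(P-org)@d,'tcp',(s['tool_pos'][:2]-org)@d)
for y in(100,200):
    x=np.where(m[y]>0)[0];q=plane(c,[(x[0],y),(x[-1],y)],76)[:,:2];print((q-org)@np.array([d[1],-d[0]]),x[[0,-1]])
```

```text
9.45 [ 498.42429785 -165.0789344    -2.92920302] [-0.6997821  -5.04162138  7.30294   ]
260 72 322
300 72 322
345 72 322
385 71 322
rear edge x [-35.27060512 -35.25090216 -35.2622382  -35.30216527] tcp -50.86848277104413
[-62.39703261  62.78412126] [ 43 590]
[-62.46485393  68.63166435] [ 65 591]
```

The carton is moving straight, with the teeth down and its front already past them. I continue to the wall.

Emit:
step_arm(rows=[[[4,0,0],0],[[9,0,0],0],[[14,0,0],0],[[19,0,0],0],[[24,0,0],0],[[29,0,0],0],[[34,0,0],0],[[39,0,0],0],[[43,0,0],0],[[46,0,0],0],[[48,0,0],0],[[50,0,0],0]])

```text
time: 10.65
tool_pos: [505.6, -115.9, -2.9]
tcp_rot: [179.8, 0.1, 81.8]
ft_force: [-0.9, -6.8, 7.9]
finger_gap: -0.0
grip_force: 3.0
```

Emit:
step_arm(rows=[[[1,0,0],0],[[2,0,0],0],[[3,0,0],0],[[3,0,0],0]])

```text
time: 11.05
tool_pos: [506.0, -112.9, -2.9]
tcp_rot: [179.8, 0.1, 81.8]
ft_force: [-0.9, -5.9, 7.5]
finger_gap: 0.1
grip_force: 3.0
```

Emit:
step_arm(rows=[[[1,0,0],0],[[2,0,0],0],[[3,0,0],0],[[3,0,0],0]])

```text
time: 11.45
tool_pos: [506.4, -109.9, -2.9]
tcp_rot: [179.8, 0.1, 81.8]
ft_force: [-0.0, -6.8, 8.3]
finger_gap: 0.2
grip_force: 3.0
```

Emit:
step_arm(rows=[[[1,0,0],0],[[1,0,0],0]])

```text
time: 11.65
tool_pos: [506.6, -109.0, -2.9]
tcp_rot: [179.8, 0.1, 81.8]
ft_force: [-1.1, -7.6, 8.4]
finger_gap: -0.2
grip_force: 3.0
```

Emit:
step_arm(rows=[[[1,0,0],0],[[1,0,0],0]])

```text
time: 11.85
tool_pos: [506.6, -108.3, -2.9]
tcp_rot: [179.8, 0.2, 81.8]
ft_force: [-1.3, -8.1, 8.6]
finger_gap: 0.2
grip_force: 2.9
```

Emit:
step_arm(rows=[[[1,0,0],0],[[1,0,0],0]])

```text
time: 12.05
tool_pos: [506.8, -107.8, -2.5]
tcp_rot: [179.8, 0.2, 81.8]
ft_force: [-4.2, -10.6, 12.3]
finger_gap: -0.4
grip_force: 2.9
```

Emit:
step_arm(rows=[[[1,0,0],0],[[1,0,0],0]])

```text
time: 12.25
tool_pos: [507.0, -107.5, -2.2]
tcp_rot: [179.8, 0.3, 81.8]
ft_force: [-5.8, -13.6, 13.0]
finger_gap: -0.1
grip_force: 2.8
```

Run:
```python
from bench import r,snapshot,get_calibration as g
from h import *
i=snapshot('wrist');c=g('wrist');s=r.sense();print(s['time'],s['tool_pos'],s['ft_force'])
m=blue(i);org=np.array([504.1,-114.5]);d=np.array([np.cos(np.radians(81.7)),np.sin(np.radians(81.7))])
for x in(200,260,385,450):
    y=np.where(m[:,x]>0)[0];q=plane(c,[(x,y[0]),(x,y[-1])],76)[:,:2];print(x,y[[0,-1]],(q-org)@d)
```

```text
12.3 [ 507.08648915 -107.48287754   -2.20949922] [ -5.30673019 -13.6974556   13.84605955]
200 [ 77 324] [87.06176952 21.92124888]
260 [ 77 324] [87.01346047 21.99029438]
385 [ 78 324] [86.83576629 21.92346751]
450 [ 78 325] [86.92474534 21.43969176]
```

The carton's front edge measures x≈87 mm, against the wall at 86, and the push force is rising, so it is home. I back off a few mm still pressing so as not to drag it up, then lift.

Emit:
step_arm(rows=[[[-2,0,0],0],[[-4,0,0],0],[[-6,0,0],0],[[-8,0,0],0],[[-8,0,0],0],[[-8,0,-3],0],[[-8,0,-6],0],[[-8,0,-9],0],[[-8,0,-12],0],[[-8,0,-15],0],[[-8,0,-20],0],[[-8,0,-25],0]])

```text
time: 13.5
tool_pos: [504.0, -112.1, 20.9]
tcp_rot: [-179.9, -0.0, 81.8]
ft_force: [0.5, -1.1, -0.0]
finger_gap: 0.2
grip_force: 0.0
```

Emit:
step_arm(rows=[[[0,0,-15],0],[[0,0,-35],0],[[0,0,-60],0],[[-10,0,-90],0],[[-30,0,-120],0],[[-50,0,-150],0],[[-70,0,-175],0],[[-85,0,-190],0],[[-95,0,-195],0],[[-95,0,-195],0],[[-95,0,-195],0]])

```text
time: 14.6
tool_pos: [490.3, -205.5, 214.3]
tcp_rot: [-179.9, -0.1, 81.8]
ft_force: [1.0, -0.2, -0.4]
finger_gap: 0.0
grip_force: 0.0
```

Run:
```python
from bench import r,snapshot,get_calibration as g
from h import *
c=g('wrist');i=snapshot('wrist');j=snapshot('scene');s=r.sense();print(s['time'],s['tool_pos'],s['ft_force'],s['qd'])
m=blue(i)[:300];org=np.array([504.1,-114.5]);d=np.array([np.cos(np.radians(81.7)),np.sin(np.radians(81.7))])
for x in(290,320,350,380):
    y=np.where(m[:,x]>0)[0]
    if len(y):q=plane(c,[(x,y[0]),(x,y[-1])],76)[:,:2];print(x,y[[0,-1]],(q-org)@d)
a=cv2.resize(j[190:290,235:385],(600,400),interpolation=cv2.INTER_CUBIC)[:300] if 0 else cv2.resize(j[195:295,255:355],(400,400),interpolation=cv2.INTER_CUBIC)
b=cv2.resize(i[0:200,220:420],(400,400),interpolation=cv2.INTER_CUBIC)
cv2.imwrite('pics/w6.png',np.hstack([b,a]))
```

```text
14.7 [ 490.27651356 -205.04167626  214.06666343] [-0.39714564 -0.45332276  0.19997679] [ 0.21110704 -0.02353159 -0.10751956 -0.07988085  0.03340452 -0.1013218 ]
290 [ 0 53] [55.57366699 17.00742315]
320 [ 0 53] [55.55906165 17.00673994]
350 [ 0 53] [55.60127403 17.05042115]
380 [ 0 53] [55.70046608 17.13860249]
```

View pics/w6.png

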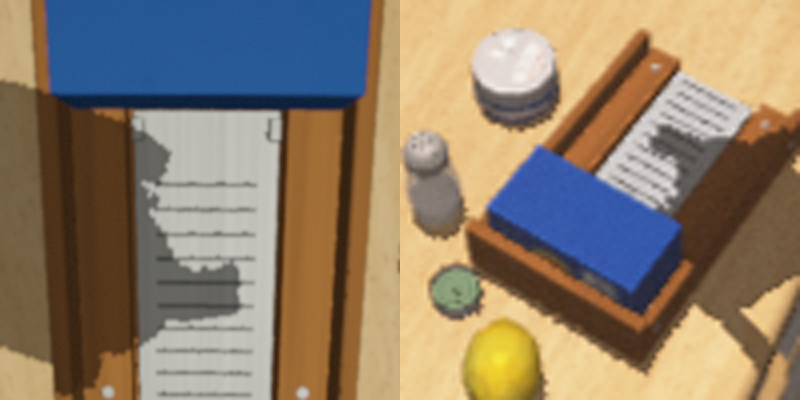

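The carton sits straight against the end wall. Both teeth show up behind it at (140,128) and (273,128), the bystanders are in place, and the arm is clear and still.

```bash
python3 -c "
from bench import r
print(r.hand_in())"
```

```text
the job is handed in; nothing more can be done
None
```

The carton is home against the end wall with the teeth up behind it, the arm is clear, and the job was handed in at about 14.7 s; no verdict was returned.

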